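# Click the filled seed cartridge into the seed counter

### The arm

A 6-joint arm with a two-finger parallel gripper is mounted at the origin on the work surface. World frame = base frame: x ahead of the robot, y to its left, z up, the work surface at z = 0. Lengths are in m, angles in rad, forces in N, time in s.
With the tool pointing down it reaches from about 0.25 to 0.725 m from the base axis. Payload 4 kg.
Tool frame: the origin (TCP) lies between the finger pads; the fingertips stand 25 mm ahead of it and the grasp point (between the pads) lies 6 mm ahead of it; z points along the fingers, y is the line along which they close (so a half turn about z gives the same grasp; the last joint's range is limited). The gripper opens to 85 mm and grips with 20 to 120 N. Pads are 22 mm wide; open, the fingers measure 114 mm over their backs; the gripper's body (76 mm by 85 mm) begins 54 mm behind the grasp point. The pads swing forward as they close: fully open they stand 13 mm farther back than shut.
Start: joints at [-1.24, 0.241, 0.005, 1.335, 0, 1.571], TCP at [0.162, -0.473, 0.256] pointing down, gripper open.
Joint ranges: [-2.72, 2.72], [-1.05, 1.87], [-1.09, 1.28], [-1.99, 2.15], [-1.42, 1.44], [-3.14, 3.14]. Speed limits (rad/s): [2.79, 2.79, 3.14, 3.14, 3.14, 3.14].

### API

Orientations are given as a unit quaternion [x, y, z, w].
In Python, from workcell import bot gives the robot as it stands. The module is installed in compiled form; this text tells all that it offers.
- The arm moves only by the shell command python3 -m pendant 'ROWS'. ROWS is JSON, one flat list of numbers, 7 for each row, row after row: the shift along the tool's x, y, z normalised to -1 to 1, where 1 is 0.5 m, then the turn, a rotation vector about the tool's x, y, z normalised to -1 to 1, where 1 is 180 degrees, then the opening, from 0 (shut) to 1 (fully open). In form: [tx, ty, tz, ax, ay, az, fingers, tx, ty, tz, ax, ay, az, fingers, ...]. A call has exactly 10 rows; each row is the pose to reach, as a shift and turn from the pose commanded when the call began, along the tool's axes at that moment, turning the shorter way round; what a row does not reach only later rows make up. A row lasts 1/12 s, in which the tool goes at most 41.7 mm and 7.16 degrees, less where a joint would pass 70% of its speed; a pose out of reach is approached as far as the arm can. A call with a number of a shift or a turn outside -1 to 1 is refused whole. A call with a gripper value outside its range is refused whole. The fingers move at their own pace and stop on an object; the grip force is fixed at half the most. Time passes only in rows, so rows that repeat a pose let the fingers close, or fill a call up. It gives the time, the measured TCP pose, the force, the opening and the grip force at its end, in the units of the state.
- bot.get_obs(): the state, without advancing time (a new reading comes with each control period).
- bot.camera(name): name is "scene" or "top" or "wrist"; returns a dict with "pixels" (400x640x3 uint8, red, green, blue), "mtx" (3x3 intrinsics, pixels), "cam_to_world" (4x4, takes a point from camera to world coordinates); the wrist camera has in their place "hand_eye" (4x4, takes a point from camera to tool coordinates, whose origin is the TCP and whose axes are the flange's). Camera axes: x right, y up, looking along -z (the intrinsics and any distortion apply to the point x, -y, -z); pixel columns grow to the right and rows downward; lengths in m; the calibration is good to about 2 mm. A picture is of the moment at which its call begins: read the wrist's pose just before it. There is no depth.
- bot.job_done(): hands the job in; it is judged then, once.
The state is a dict: "clock": time; "joint_pos": joint angles; "joint_vel": joint speeds; "tau": joint torques, N m; "eef_pos": TCP position; "tool_rot": TCP orientation; "ft_force": force on the tool from outside, world axes, zero at the start; "ft_torque": the same for the moment, N m; "grip_width": finger opening in m; "grasp_force": force on a finger pad.
Only numpy, scipy, OpenCV 4.12 (cv2) and the standard library are available. Lean on these libraries where they do the work, as an engineer would, in place of code of your own. Each camera call takes 0.05 s, during which the arm holds its last target. There are 200 camera calls.

### The job

Draw the orange seed cartridge out of its filling station and set it down flat on the open bench, then take it again by its black grip end, carry it to the seed counter and slide it nose first into the dock until the brass spring catch has snapped in behind its white rib. Push steadily without ramming it against the end stop, let go and leave it latched. Do not disturb the blue cartridge or the other things on the bench.

Things in the scene. Friction and masses are not known exactly. Their poses are not given: they have to be found in the camera images.
- cart_center (a point): Centre of the loose orange cartridge, half-way up, mid-length: 165 mm long along its own x, 36 mm high, 0.22 kg. x 82.5 (nose tip, corners rounded 8 mm) to -17.5 mm: orange body 50 mm wide, amber window and dark slots on top. x -17.5 to -82.5 mm: black ribbed grip end, 38 mm wide. It starts lying level on its station's floor, 15 mm above the bench, grip end inside.
- cart_nose (a point): Nose tip of the orange cartridge, half-way up, same axes (x out of the nose). At the start the front 72 mm or so stick out of the station over a 34 mm wide tongue; they can be gripped from above across their 50 mm width. Draw it straight out nose leading, at least 95 mm, before lifting or turning it.
- cart_grip (a point): Where the orange cartridge is held for loading: middle of its black grip end, half-way up, 57.5 mm behind its centre (140 mm behind the nose tip); 38 mm wide across y. Same axes as the cartridge.
- cart_rib (a point): Back outer edge, half-way up, of the white catch rib on the orange cartridge's own +y side (only there): the rib spans x -17.5 to -8.5 mm from the cartridge's centre, its front rounded, and its outer face is 32 mm from the middle plane. The catch must snap in behind its back face.
- dock: The fixed seed counter with its dock. Origin on the bench under the middle of the dock's mouth, 15 mm below dock_floor; same axes. Pressing the cartridge on it with more than 45 N counts as ramming. The bench between the dock and the stations (about x 0.42 to 0.6, y 0.0 to 0.1 m) is clear for setting the cartridge down.
- station_o: White fixed sleeve with a steel funnel on top, holding the orange cartridge. Origin on the bench under the middle of its mouth; +x points into the sleeve, the cartridge comes out along -x. 100 deep, 84 wide, 60 mm high; funnel at x 26 to 98, up to 116 mm high. Inside 72 mm wide, floor at 15, ceiling at 56 mm. A 15 mm high tongue reaches 64 mm out of the mouth.
- dock_floor (a point): Middle of the mouth of the fixed seed counter's dock, on the dock floor, 15 mm above the bench. +x points in (the way the nose goes), z up. Channel 53 mm wide (body 50), 41 mm high (cartridge 36), clear roof, top 60 mm above the bench. Side walls from x 0 (left: 2 mm). The floor reaches out to x -28 mm, 68 mm wide. Behind x 100 mm the white machine, 200 wide, 75 mm high.
- dock_stop (a point): Middle of the rigid end stop's face at floor height, 91.5 mm inside the mouth; same axes. Fully home, the nose tip is 0 to 2.5 mm short of it and the grip end remains outside the dock.
- catch_face (a point): Tip of the brass catch's locking face (as at rest), left of the way in, 11 mm in front of the mouth plane and 27 mm from the middle; same axes as the dock. The catch with its red tab and blue housing takes up x -28 to -8 mm (dock axes), y above 27 mm, up to 60 mm above the bench.
- catch (a joint): Sideways travel of the spring catch in m: 0 = out across the rib's path, up to 0.009 pushed aside. Over the cartridge's last 14 mm the rib pushes it 5 mm aside, then it jumps back to 0 behind the rib: the click. The spring gives 3 to 6 N; the cartridge needs a push of 5 to 15 N, then slides easily and meets the rigid end stop. It cannot be drawn back.
- blue_cart_center (a point): Centre of the blue cartridge, same shape as the orange one, in a filling station of its own beside the other (either may be the nearer). Leave it alone.
- jar: Jar, 64 mm across, 95 mm high, origin under its centre. Bystander.
- beaker: Glass beaker, 72 mm across, 90 mm high, origin under its centre. Bystander.
- dish: Flat round clear dish, 94 mm across, 20 mm high, origin under its centre. Bystander.
- cup: White cup, 60 mm across, 50 mm high, origin under its centre. Bystander.
- spatula: Spatula with blue handle, 200 mm long, lying flat. Bystander.
There are look-alikes about, which are no part of the job. Of the things like the part that bears cart_center, leave any that is purple; of the rest the smaller one is meant.

How it is judged:
By the outcome, as a careful person would: the job done as asked, in the order asked, and still so for the second after the job is handed in, with the robot touching nothing.
It also fails if it takes over 58 s, if anything falls off the work surface, if the arm or the gripper's body presses on something with over 40 N, if the wrist force passes 120 N, or if a joint passes its speed limit or range.

## Working session

There is one attempt and no reset: what is moved stays moved. The work goes in short steps, Python scripts to look and compute and a shell command to move; the robot and the scene stay as the last step left them, time stands still between calls to the robot, and variables do not carry over. Pictures are saved under pics/ and viewed, at most 10 in all, crops included, and the job is handed in when it is done.

```bash
mkdir -p pics; cat > h.py <<'E'
import numpy as np, cv2, json, os
from workcell import bot
def shot(n,f):
    c=bot.camera(n); cv2.imwrite('pics/'+f+'.png',c['pixels'][:,:,::-1])
    d={k:np.array(v).tolist() for k,v in c.items() if k!='pixels'}
    o=bot.get_obs(); d['p']=np.array(o['eef_pos']).tolist(); d['q']=np.array(o['tool_rot']).tolist()
    json.dump(d,open('pics/'+f+'.json','w')); return c
def ray2plane(f,uv,z):
    d=json.load(open('pics/'+f+'.json')); K=np.array(d['mtx'])
    if 'cam_to_world' in d: T=np.array(d['cam_to_world'])
    else:
        from scipy.spatial.transform import Rotation as R
        W=np.eye(4); W[:3,:3]=R.from_quat(d['q']).as_matrix(); W[:3,3]=d['p']; T=W@np.array(d['hand_eye'])
    out=[]
    for u,v in uv:
        r=np.linalg.inv(K)@[u,v,1]; r=T[:3,:3]@[r[0],-r[1],-r[2]]; o=T[:3,3]
        out.append((o+r*(z-o[2])/r[2])[:2])
    return np.array(out)
E
python3 - <<'E'
from h import *
for n in('scene','top'):
    c=shot(n,n); print({k:v for k,v in c.items() if k!='pixels'})
o=bot.get_obs(); print(o)
E
```

```text
{'mtx': array([[439.79768177,   0.        , 315.30677604],
       [  0.        , 439.79768177, 199.51597189],
       [  0.        ,   0.        ,   1.        ]]), 'cam_to_world': array([[-0.90216478, -0.32499701,  0.28368229,  0.88824954],
       [ 0.43135997, -0.68757476,  0.58409719,  0.71499221],
       [ 0.00522294,  0.6493211 ,  0.76049644,  1.05292648],
       [ 0.        ,  0.        ,  0.        ,  1.        ]])}
{'mtx': array([[391.44962051,   0.        , 315.78516581],
       [  0.        , 391.44962051, 198.1284065 ],
       [  0.        ,   0.        ,   1.        ]]), 'cam_to_world': array([[ 0.00696231,  0.99831569, -0.05759604,  0.45939173],
       [-0.99983261,  0.00597519, -0.01729311, -0.08638992],
       [-0.01691984,  0.0577068 ,  0.99819018,  1.23566442],
       [ 0.        ,  0.        ,  0.        ,  1.        ]])}
{'clock': 0.1, 'joint_pos': array([-1.24003352e+00,  2.41351108e-01,  3.85915911e-03,  1.33516195e+00,
        5.53695846e-06,  1.57085914e+00]), 'joint_vel': array([-1.47750590e-03, -2.61355557e-03,  2.16163807e-03,  5.05709549e-04,
       -8.93729308e-04, -2.74674255e-05]), 'tau': array([ 2.46654799e-04, -3.73138011e+01,  2.53009647e+01,  1.08426195e-02,
        3.08570714e-05, -9.35431444e-06]), 'eef_pos': array([ 0.16222009, -0.47242033,  0.25549526]), 'tool_rot': array([ 9.86360383e-01,  1.64597488e-01, -1.50202902e-04, -9.16565168e-04]), 'ft_force': array([-0.85824157,  0.32933233,  0.20712601]), 'ft_torque': array([ 0.01210474,  0.01626082, -0.00209434]), 'grasp_force': 0.0, 'grip_width': 0.0852553589686397}
```

View pics/top.png

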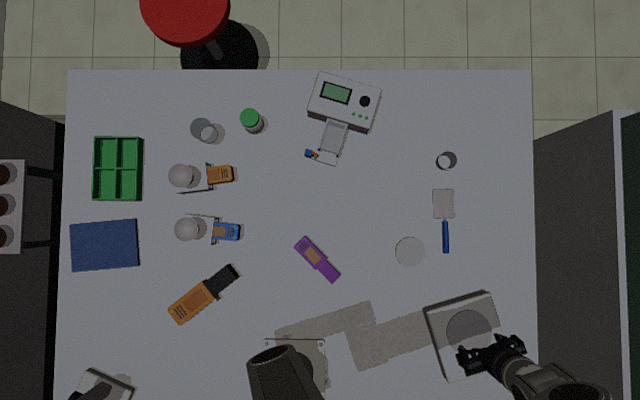

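View pics/scene.png

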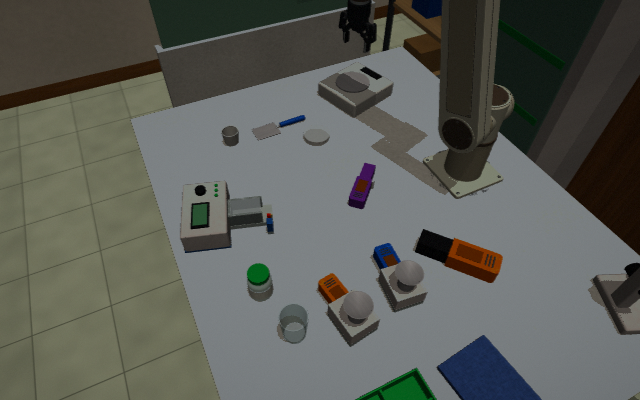

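The top view shows the orange cartridge in its station, with the nose near (234,173) pointing image right (-y). The blue cartridge is at (226,231). The dock mouth is near (325,155) and faces image bottom. The loose larger orange and the purple cartridge are look-alikes.

```bash
python3 - <<'E'
from h import *
print(ray2plane('top',[(234,173),(207,176)],.05), ray2plane('top',[(325,160),(340,120)],.04))
c=shot('wrist','w0'); print(c['hand_eye'],c['mtx'])
from scipy.spatial.transform import Rotation as R
print(R.from_quat(bot.get_obs()['tool_rot']).as_matrix().round(3))
i=cv2.imread('pics/top.png'); a=cv2.resize(i[90:260,160:270],None,fx=3.4,fy=3.4,interpolation=2); b=cv2.resize(i[60:180,295:395],None,fx=4.2,fy=4.2,interpolation=2)
m=np.zeros((580,800,3),np.uint8); m[:a.shape[0],:a.shape[1]]=a; m[:b.shape[0],378:378+b.shape[1]]=b; cv2.imwrite('pics/crop.png',m)
E
```

```text
[[0.60324174 0.18470003]
 [0.59361107 0.26741749]] [[ 0.646031   -0.09320679]
 [ 0.77083455 -0.13888258]]
[[ 7.74752510e-05  9.59534688e-01  2.81590441e-01  7.07138618e-02]
 [ 9.99999778e-01 -2.60803415e-04  6.13567309e-04  5.66370275e-04]
 [ 6.62178865e-04  2.81590331e-01 -9.59534495e-01 -1.18270673e-01]
 [ 0.00000000e+00  0.00000000e+00  0.00000000e+00  1.00000000e+00]] [[304.73160051   0.         319.68244564]
 [  0.         304.73160051 202.0269426 ]
 [  0.           0.           1.        ]]
[[ 0.946  0.325 -0.001]
 [ 0.325 -0.946  0.002]
 [-0.    -0.002 -1.   ]]
```

View pics/crop.png

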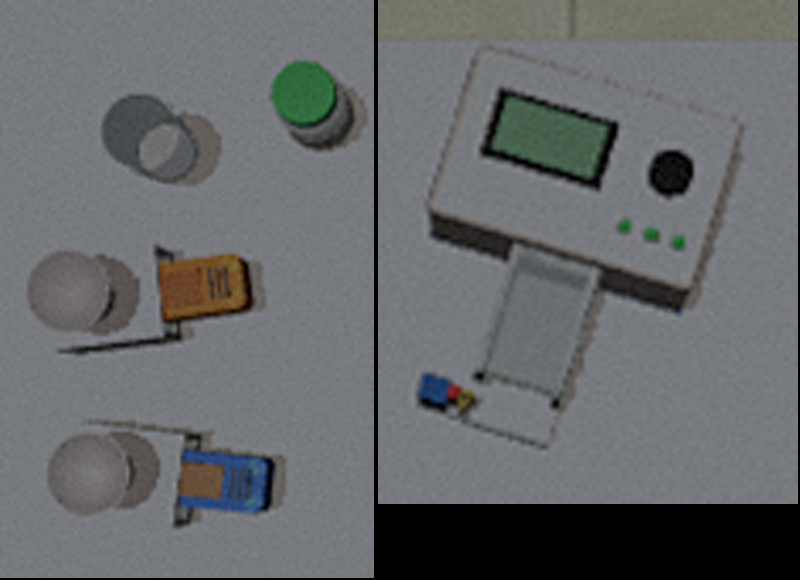

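The crop shows the orange nose edge at about (245,265)-(248,312) and the dock mouth posts at about (480,376) and (557,402), so the dock is yawed about -19°. I'll write a move helper and go to a wrist viewing pose over the nose.

```bash
cat >> h.py <<'E'
from scipy.spatial.transform import Rotation as R
def go(p,yaw):
    """shift/turn in pendant units from now to TCP p, tool down, tool x at yaw deg"""
    o=bot.get_obs(); A=R.from_quat(o['tool_rot']); t=np.radians(yaw); c,s=np.cos(t),np.sin(t)
    B=R.from_matrix(np.array([[c,s,0],[s,-c,0],[0,0,-1]]))
    print('go',(A.inv().apply(np.array(p)-o['eef_pos'])/.5).round(4),((A.inv()*B).as_rotvec()/np.pi).round(4))
E
python3 - <<'E'
from h import *
go([.6,.14,.23],-85)
print(ray2plane('top',[(160+245/3.4,90+288/3.4),(160+160/3.4,90+291/3.4)],.051))
print(ray2plane('top',[(295+(480-378)/4.2,60+376/4.2),(295+(557-378)/4.2,60+402/4.2)],.06))
E
```

```text
go [ 1.2259 -0.8741  0.0526] [-4.000e-04  5.000e-04  5.775e-01]
[[0.59785476 0.19032081]
 [0.5947634  0.26696761]]
[[ 0.6748106  -0.07560325]
 [ 0.65613278 -0.13118077]]
```

```bash
python3 -m pendant '[0.62,-0.44,0.026,0,0,0.39,1, 0.62,-0.44,0.026,0,0,0.39,1, 0.62,-0.44,0.026,0,0,0.39,1, 0.62,-0.44,0.026,0,0,0.39,1, 0.62,-0.44,0.026,0,0,0.39,1, 0.62,-0.44,0.026,0,0,0.39,1, 0.62,-0.44,0.026,0,0,0.39,1, 0.62,-0.44,0.026,0,0,0.39,1, 0.62,-0.44,0.026,0,0,0.39,1, 0.62,-0.44,0.026,0,0,0.39,1]'; python3 -c "
from h import *
go([.6,.14,.23],-85)"
```

```text
clock: 0.98
eef_pos: [0.3279, -0.2381, 0.244]
tool_rot: [0.944, -0.327, 0.009, -0.029]
ft_force: [0.2, -1.3, 0.2]
grip_width: 0.0854
grasp_force: 0.0
go [-0.0401 -0.9273  0.0848] [-0.0181  0.0086  0.2598]
```

```bash
python3 -m pendant '[-0.04,-0.92,0.08,0,0,0.25,1, -0.04,-0.92,0.08,0,0,0.25,1, -0.04,-0.92,0.08,0,0,0.25,1, -0.04,-0.92,0.08,0,0,0.25,1, -0.04,-0.92,0.08,0,0,0.25,1, -0.04,-0.92,0.08,0,0,0.25,1, -0.04,-0.92,0.08,0,0,0.25,1, -0.04,-0.92,0.08,0,0,0.25,1, -0.04,-0.92,0.08,0,0,0.25,1, -0.04,-0.92,0.08,0,0,0.25,1]'; python3 -c "
from h import *
go([.6,.14,.23],-85)"
```

```text
clock: 1.82
eef_pos: [0.1096, -0.2328, 0.236]
tool_rot: [0.789, -0.608, 0.027, -0.083]
ft_force: [-0.7, -0.2, 0.6]
grip_width: 0.0855
grasp_force: 0.0
go [-0.4632 -1.1193  0.2249] [-0.0505  0.0229  0.0544]
```

```bash
python3 -m pendant '[0,0,0,0,0,0,1, 0,0,0,0,0,0,1, 0,0,0,0,0,0,1, 0,0,0,0,0,0,1, 0,0,0,0,0,0,1, 0,0,0,0,0,0,1, 0,0,0,0,0,0,1, 0,0,0,0,0,0,1, 0,0,0,0,0,0,1, 0,0,0,0,0,0,1]'; python3 -c "
from h import *
go([.6,.14,.23],-85); o=bot.get_obs();print(o['joint_pos'],o['joint_vel']);print(R.from_quat(o['tool_rot']).as_matrix().round(3))"
```

```text
clock: 2.65
eef_pos: [0.1111, -0.2332, 0.2363]
tool_rot: [0.79, -0.606, 0.027, -0.083]
ft_force: [0.2, -0.9, -0.5]
grip_width: 0.0854
grasp_force: 0.0
go [-0.4603 -1.1182  0.2264] [-0.0508  0.023   0.0556]
[-1.30467736 -0.20231315 -0.51336034  1.31764638  0.16531176  3.1406096 ] [-0.003589   -0.00157127  0.00037937 -0.00108241 -0.00065401  0.00175042]
[[ 0.263 -0.954  0.144]
 [-0.963 -0.251  0.098]
 [-0.058 -0.164 -0.985]]
```

The last joint hit its range limit, since yaw = q1+180°-q6. I'll unwind the other way.

```bash
python3 -c "
from h import *
go([.4,-.16,.24],30)"
```

```text
go [ 0.0109 -0.5892  0.0902] [-0.0539 -0.0352 -0.5815]
```

```bash
python3 -m pendant '[0.01,-0.59,0.09,-0.054,-0.035,-0.58,1, 0.01,-0.59,0.09,-0.054,-0.035,-0.58,1, 0.01,-0.59,0.09,-0.054,-0.035,-0.58,1, 0.01,-0.59,0.09,-0.054,-0.035,-0.58,1, 0.01,-0.59,0.09,-0.054,-0.035,-0.58,1, 0.01,-0.59,0.09,-0.054,-0.035,-0.58,1, 0.01,-0.59,0.09,-0.054,-0.035,-0.58,1, 0.01,-0.59,0.09,-0.054,-0.035,-0.58,1, 0.01,-0.59,0.09,-0.054,-0.035,-0.58,1, 0.01,-0.59,0.09,-0.054,-0.035,-0.58,1]'; python3 -c "
from h import *
go([.57,.1,.23],120); o=bot.get_obs();print(o['joint_pos'])"
```

```text
clock: 3.48
eef_pos: [0.4018, -0.1587, 0.2396]
tool_rot: [0.999, -0.019, 0.01, -0.032]
ft_force: [-0.5, 0.1, 0.7]
grip_width: 0.0851
grasp_force: 0.0
go [ 0.3162 -0.5271  0.0596] [-0.0055 -0.0256 -0.6782]
[-0.41957817  0.11910675 -0.19042947  1.26719344  0.06726547  2.75901254]
```

```bash
python3 -m pendant '[0.31,-0.52,0.06,0,-0.02,-0.67,1, 0.31,-0.52,0.06,0,-0.02,-0.67,1, 0.31,-0.52,0.06,0,-0.02,-0.67,1, 0.31,-0.52,0.06,0,-0.02,-0.67,1, 0.31,-0.52,0.06,0,-0.02,-0.67,1, 0.31,-0.52,0.06,0,-0.02,-0.67,1, 0.31,-0.52,0.06,0,-0.02,-0.67,1, 0.31,-0.52,0.06,0,-0.02,-0.67,1, 0.31,-0.52,0.06,0,-0.02,-0.67,1, 0.31,-0.52,0.06,0,-0.02,-0.67,1]'; python3 -c "
from h import *
go([.59,.12,.23],200); o=bot.get_obs();print(o['joint_pos'])"
```

```text
clock: 4.32
eef_pos: [0.568, 0.0958, 0.2293]
tool_rot: [0.822, 0.57, 0.01, -0.02]
ft_force: [1.2, 0.1, 0.1]
grip_width: 0.0853
grasp_force: 0.0
go [0.0608 0.0243 0.0003] [ 0.0104 -0.0147 -0.725 ]
[0.14535598 0.40441619 0.16423483 1.3314647  0.04500688 2.07440351]
```

```bash
python3 -m pendant '[0.06,0.02,0,0.01,-0.015,-0.72,1, 0.06,0.02,0,0.01,-0.015,-0.72,1, 0.06,0.02,0,0.01,-0.015,-0.72,1, 0.06,0.02,0,0.01,-0.015,-0.72,1, 0.06,0.02,0,0.01,-0.015,-0.72,1, 0.06,0.02,0,0.01,-0.015,-0.72,1, 0.06,0.02,0,0.01,-0.015,-0.72,1, 0.06,0.02,0,0.01,-0.015,-0.72,1, 0.06,0.02,0,0.01,-0.015,-0.72,1, 0.06,0.02,0,0.01,-0.015,-0.72,1]'; python3 -c "
from h import *
go([.6,.15,.22],275); o=bot.get_obs();print(o['joint_pos'])"
```

```text
clock: 5.15
eef_pos: [0.5877, 0.1186, 0.2308]
tool_rot: [0.334, 0.942, 0.005, -0.01]
ft_force: [-0.5, -0.1, 0.8]
grip_width: 0.0858
grasp_force: 0.0
go [0.0199 0.0643 0.0223] [ 0.0091 -0.0025 -0.7447]
[0.19001268 0.46096113 0.25591333 1.37831619 0.01959834 0.87161958]
```

```bash
python3 -m pendant '[0.02,0.06,0.02,0.009,-0.0025,-0.74,1, 0.02,0.06,0.02,0.009,-0.0025,-0.74,1, 0.02,0.06,0.02,0.009,-0.0025,-0.74,1, 0.02,0.06,0.02,0.009,-0.0025,-0.74,1, 0.02,0.06,0.02,0.009,-0.0025,-0.74,1, 0.02,0.06,0.02,0.009,-0.0025,-0.74,1, 0.02,0.06,0.02,0.009,-0.0025,-0.74,1, 0.02,0.06,0.02,0.009,-0.0025,-0.74,1, 0.02,0.06,0.02,0.009,-0.0025,-0.74,1, 0.02,0.06,0.02,0.009,-0.0025,-0.74,1]'; python3 -c "
from h import *
go([.6,.15,.22],275); o=bot.get_obs();print(o['joint_pos'])"
```

```text
clock: 5.98
eef_pos: [0.5988, 0.1483, 0.2212]
tool_rot: [-0.28, 0.96, 0.003, -0.006]
ft_force: [0.6, 0.0, -0.3]
grip_width: 0.0855
grasp_force: 0.0
go [-0.0039  0.0016  0.0023] [ 0.0043 -0.0012 -0.3469]
[ 0.24023921  0.50055472  0.2939603   1.37623942  0.00549023 -0.32803669]
```

```bash
python3 -m pendant '[-0.004,0,0,0.004,-0.001,-0.347,1, -0.004,0,0,0.004,-0.001,-0.347,1, -0.004,0,0,0.004,-0.001,-0.347,1, -0.004,0,0,0.004,-0.001,-0.347,1, -0.004,0,0,0.004,-0.001,-0.347,1, -0.004,0,0,0.004,-0.001,-0.347,1, -0.004,0,0,0.004,-0.001,-0.347,1, -0.004,0,0,0.004,-0.001,-0.347,1, -0.004,0,0,0.004,-0.001,-0.347,1, -0.004,0,0,0.004,-0.001,-0.347,1]'; python3 -c "
from h import *
shot('wrist','w1'); o=bot.get_obs();print(o['joint_pos'])"
```

```text
clock: 6.82
eef_pos: [0.6005, 0.1493, 0.2212]
tool_rot: [0.736, -0.677, -0.0, 0.0]
ft_force: [-0.5, 1.2, -0.2]
grip_width: 0.0855
grasp_force: 0.0
[ 2.43691568e-01  4.95588457e-01  2.86203786e-01  1.36229426e+00
  6.09051232e-05 -1.40655677e+00]
```

View pics/w1.png

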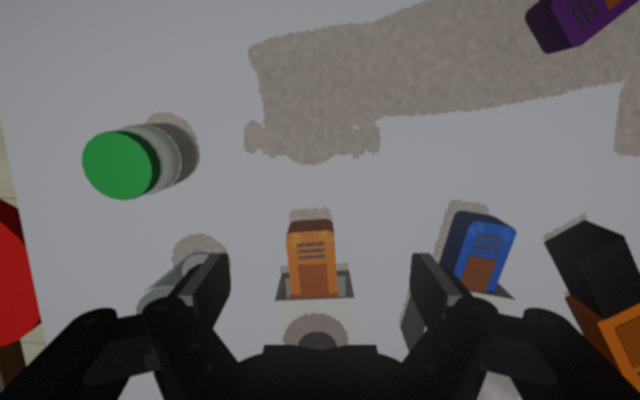

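The wrist view shows the orange nose between columns 287 and 335, with its top front edge near row 235 and the sleeve mouth near row 297. The jar, the beaker and the blue cartridge are to the sides.

```bash
python3 - <<'E'
from h import *
i=cv2.imread('pics/w1.png'); h=cv2.cvtColor(i,cv2.COLOR_BGR2HSV)
for y in range(205,302,6):
    r=h[y,270:360]; m=np.where((r[:,0]<16)&(r[:,1]>130))[0]
    if len(m): print(y,m.min()+270,m.max()+270, ray2plane('w1',[(m.min()+269.5,y),(m.max()+270.5,y)],.051).round(4).tolist())
print([int(x) for x in i[212:245,312].max(1)])
print(ray2plane('w1',[(311,y) for y in (230,233,236,239)],.051).round(4).tolist())
print(ray2plane('w1',[(277,300),(353,298)],.06).round(4).tolist())
E
```

```text
235 288 332 [[0.6285, 0.1992], [0.5828, 0.1956]]
241 301 333 [[0.6149, 0.2048], [0.5812, 0.2021]]
247 287 333 [[0.6289, 0.2126], [0.5805, 0.2088]]
253 288 333 [[0.6275, 0.2193], [0.5799, 0.2155]]
259 289 334 [[0.6261, 0.2261], [0.5782, 0.2223]]
265 289 335 [[0.6258, 0.233], [0.5765, 0.2291]]
271 290 335 [[0.6244, 0.24], [0.5759, 0.2361]]
277 290 336 [[0.624, 0.2471], [0.5742, 0.2432]]
283 291 336 [[0.6225, 0.2542], [0.5735, 0.2503]]
289 291 336 [[0.6222, 0.2615], [0.5728, 0.2576]]
295 292 336 [[0.6207, 0.2688], [0.5721, 0.265]]
[123, 123, 121, 121, 123, 124, 120, 104, 83, 73, 71, 72, 71, 72, 72, 72, 70, 74, 90, 118, 138, 146, 145, 146, 145, 145, 144, 144, 145, 140, 123, 96, 78]
[[0.605, 0.1919], [0.6048, 0.1951], [0.6045, 0.1984], [0.6043, 0.2017]]
[[0.6352, 0.2701], [0.5554, 0.2614]]
```

```bash
python3 -c "
from h import *
go([.603,.22,.10],-82.5);go([.603,.22,.036],-82.5)"
```

```text
go [-0.1405 -0.0165  0.2424] [ 0.0003 -0.     -0.0164]
go [-0.1406 -0.0166  0.3704] [ 0.0003 -0.     -0.0164]
```

```bash
python3 -m pendant '[-0.14,-0.0165,0.1,0,0,-0.0164,1, -0.14,-0.0165,0.1,0,0,-0.0164,1, -0.14,-0.0165,0.16,0,0,-0.0164,1, -0.14,-0.0165,0.22,0,0,-0.0164,1, -0.14,-0.0165,0.28,0,0,-0.0164,1, -0.14,-0.0165,0.32,0,0,-0.0164,1, -0.14,-0.0165,0.35,0,0,-0.0164,1, -0.14,-0.0165,0.37,0,0,-0.0164,1, -0.14,-0.0165,0.37,0,0,-0.0164,1, -0.14,-0.0165,0.37,0,0,-0.0164,1]' && python3 -c "
from h import *
shot('wrist','w2')
go([.603,.22,.036],-82.5)"
```

```text
clock: 7.7
eef_pos: [0.603, 0.2197, 0.0364]
tool_rot: [0.752, -0.659, -0.0, 0.0]
ft_force: [0.1, -0.2, 1.1]
grip_width: 0.0856
grasp_force: 0.0
go [-0.0002  0.0016  0.003 ] [-0.0004  0.0001  0.0004]
```

View pics/w2.png

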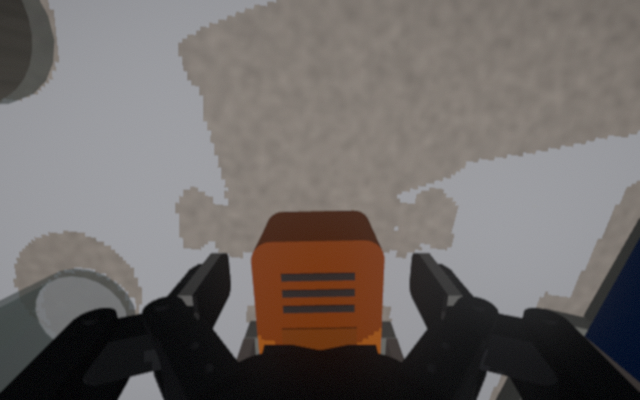

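The cartridge sits centred between the open pads, with its sides near columns 252 and 383. I'll check the yaw before closing.

```bash
python3 - <<'E'
from h import *
i=cv2.imread('pics/w2.png'); h=cv2.cvtColor(i,cv2.COLOR_BGR2HSV)
L=[];Rr=[]
for y in range(258,342,4):
    m=np.where((h[y,235:400,0]<16)&(h[y,235:400,1]>130)&(h[y,235:400,2]>80))[0]+235
    L.append((m.min()-.5,y));Rr.append((m.max()+.5,y))
for S in(L,Rr):
    P=ray2plane('w2',S,.051); k=np.polyfit(P[:,1],P[:,0],1); print(np.degrees(np.arctan2(-1,-k[0])),np.polyval(k,.2),np.polyval(k,.22))
print(ray2plane('w2',[(318,241)],.051))
E
```

```text
-82.18329824193994 0.6318302121790148 0.6290846133192121
-80.45029404807379 0.5814845638085726 0.5781198725025074
[[0.60716989 0.19386979]]
```

```bash
python3 -m pendant '[0,0.001,0,0,0,-0.0055,0.5, 0,0.001,0,0,0,-0.0055,0.4, 0,0.001,0,0,0,-0.0055,0.3, 0,0.001,0,0,0,-0.0055,0.3, 0,0.001,0,0,0,-0.0055,0.3, 0,0.001,0,0,0,-0.0055,0.3, 0,0.001,0,0,0,-0.0055,0.3, 0,0.001,0,0,0,-0.0055,0.3, 0,0.001,0,0,0,-0.0055,0.3, 0,0.001,0,0,0,-0.0055,0.3]'
```

```text
clock: 8.58
eef_pos: [0.6036, 0.22, 0.0382]
tool_rot: [0.758, -0.652, 0.001, -0.001]
ft_force: [-0.2, -0.1, 6.2]
grip_width: 0.0495
grasp_force: 63.0
```

```bash
python3 -m pendant '[0,0,-0.005,0,0,0,0.3, 0.03,0,-0.005,0,0,0,0.3, 0.06,0,-0.005,0,0,0,0.3, 0.09,0,-0.005,0,0,0,0.3, 0.12,0,-0.005,0,0,0,0.3, 0.15,0,-0.005,0,0,0,0.3, 0.18,0,-0.005,0,0,0,0.3, 0.21,0,-0.005,0,0,0,0.3, 0.24,0,-0.005,0,0,0,0.3, 0.24,0,-0.005,0,0,0,0.3]'; python3 -c "
from h import *
shot('top','t2')"
```

```text
clock: 9.42
eef_pos: [0.621, 0.097, 0.0391]
tool_rot: [0.757, -0.654, 0.001, 0.001]
ft_force: [0.0, -0.2, -2.9]
grip_width: 0.0493
grasp_force: 62.3
```

```bash
python3 -c "
from h import *
go([.615,.097,.11],-81.5);go([.5515,.022,.11],-19);o=bot.get_obs();print(R.from_quat(o['tool_rot']).as_matrix().round(3)[:,0])
print(ray2plane('top',[(240,231)],.05))"
```

```text
go [ 0.0016  0.0121 -0.1418] [ 0.0001 -0.     -0.0004]
go [ 0.1314  0.1597 -0.1418] [ 1.000e-04  0.000e+00 -3.476e-01]
[ 0.147 -0.989  0.   ]
[[0.42667799 0.16308656]]
```

```bash
python3 -m pendant '[0,0,-0.06,0,0,0,0.3, 0,0,-0.14,0,0,0,0.3, 0.05,0.05,-0.14,0,0,0,0.3, 0.1,0.1,-0.14,0,0,-0.04,0.3, 0.13,0.16,-0.14,0,0,-0.08,0.3, 0.13,0.16,-0.14,0,0,-0.12,0.3, 0.13,0.16,-0.14,0,0,-0.16,0.3, 0.13,0.16,-0.14,0,0,-0.2,0.3, 0.13,0.16,-0.14,0,0,-0.24,0.3, 0.13,0.16,-0.14,0,0,-0.275,0.3]'; python3 -c "
from h import *
go([.5515,.022,.045],-19);o=bot.get_obs();print(o['joint_pos'])"
```

```text
clock: 10.3
eef_pos: [0.5513, 0.0252, 0.1095]
tool_rot: [0.962, -0.271, 0.0, -0.0]
ft_force: [0.4, 0.6, -2.7]
grip_width: 0.0495
grasp_force: 63.6
go [0.0037 0.0054 0.1289] [-0.0003 -0.0001 -0.0695]
[ 4.54632655e-02  4.46285732e-01 -9.94569685e-02  1.02442015e+00
  5.83312764e-04 -2.54628484e+00]
```

```bash
python3 -m pendant '[0.004,0.005,0.02,0,0,-0.035,0.3, 0.004,0.005,0.06,0,0,-0.0695,0.3, 0.004,0.005,0.1,0,0,-0.0695,0.3, 0.004,0.005,0.12,0,0,-0.0695,0.3, 0.004,0.005,0.135,0,0,-0.0695,0.3, 0.004,0.005,0.145,0,0,-0.0695,0.3, 0.004,0.005,0.15,0,0,-0.0695,0.3, 0.004,0.005,0.155,0,0,-0.0695,0.3, 0.004,0.005,0.158,0,0,-0.0695,0.3, 0.004,0.005,0.158,0,0,-0.0695,0.3]'; python3 -c "
from h import *
shot('wrist','w3');c=shot('scene','s3')"
```

```text
clock: 11.13
eef_pos: [0.5519, 0.0216, 0.0305]
tool_rot: [0.986, -0.168, 0.0, -0.0]
ft_force: [0.5, -0.7, -2.7]
grip_width: 0.0496
grasp_force: 63.6
```

```bash
python3 -c "
from h import *
i=cv2.imread('pics/s3.png');j=cv2.imread('pics/w3.png');cv2.imwrite('pics/c3.png',np.vstack([cv2.resize(i[120:300,220:460],(800,600))[:600]])[:600])"
```

```text
(no output)
```

View pics/c3.png

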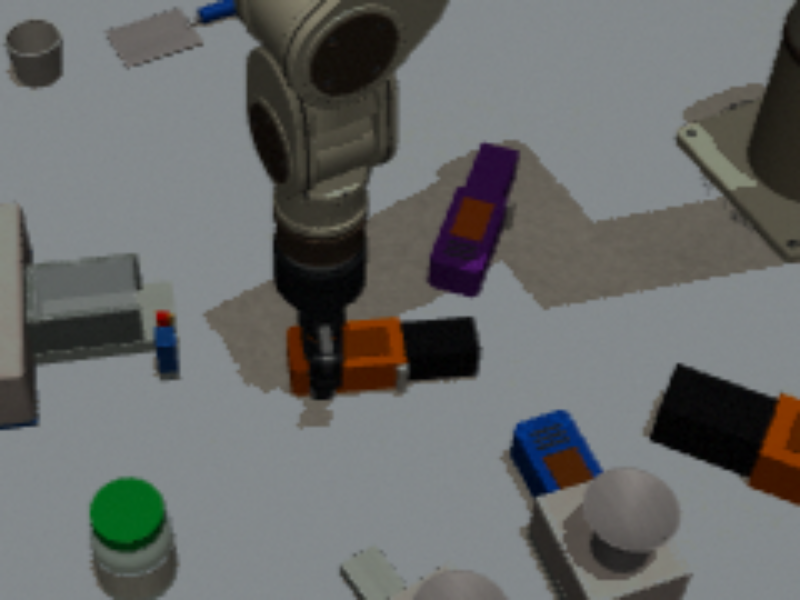

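The cartridge hangs level above clear bench, lined up with the dock. I'll lower it gently.

```bash
python3 -m pendant '[0,0,0.002,0,0,0,0.3, 0,0,0.004,0,0,0,0.3, 0,0,0.006,0,0,0,0.3, 0,0,0.008,0,0,0,0.3, 0,0,0.009,0,0,0,0.3, 0,0,0.01,0,0,0,0.3, 0,0,0.011,0,0,0,0.3, 0,0,0.012,0,0,0,0.3, 0,0,0.012,0,0,0,0.3, 0,0,0.012,0,0,0,0.3]'
```

```text
clock: 12.07
eef_pos: [0.5515, 0.0216, 0.0241]
tool_rot: [0.986, -0.168, -0.0, 0.0]
ft_force: [-0.5, 0.4, -2.6]
grip_width: 0.0494
grasp_force: 63.6
```

```bash
python3 -m pendant '[0,0,0.001,0,0,0,0.3, 0,0,0.002,0,0,0,0.3, 0,0,0.003,0,0,0,0.3, 0,0,0.004,0,0,0,0.3, 0,0,0.004,0,0,0,0.3, 0,0,0.004,0,0,0,0.3, 0,0,0.004,0,0,0,0.3, 0,0,0.004,0,0,0,0.3, 0,0,0.004,0,0,0,0.3, 0,0,0.004,0,0,0,0.3]'
```

```text
clock: 12.9
eef_pos: [0.5516, 0.0216, 0.0232]
tool_rot: [0.986, -0.168, 0.0, -0.0]
ft_force: [-2.8, -0.3, 5.7]
grip_width: 0.0495
grasp_force: 64.7
```

Contact made. Now I'll release and rise.

```bash
python3 -m pendant '[0,0,0,0,0,0,0.65, 0,0,0,0,0,0,0.8, 0,0,0,0,0,0,1, 0,0,0,0,0,0,1, 0,0,0,0,0,0,1, 0,0,-0.03,0,0,0,1, 0,0,-0.1,0,0,0,1, 0,0,-0.18,0,0,0,1, 0,0,-0.26,0,0,0,1, 0,0,-0.34,0,0,0,1]'; python3 -c "
from h import *
go([.4456,.0587,.20],71);go([.4456,.0587,.20],161)"
```

```text
clock: 13.73
eef_pos: [0.551, 0.0216, 0.1936]
tool_rot: [0.986, -0.168, -0.0, 0.0]
ft_force: [0.3, -0.1, 0.5]
grip_width: 0.0853
grasp_force: 0.0
go [-0.2236  0.     -0.0125] [-1.000e-04  3.000e-04 -5.021e-01]
go [-0.2236  0.     -0.0125] [ 5.000e-04 -2.000e-04  9.979e-01]
```

```bash
python3 -c "
from h import *
go([.645,-.095,.20],-19);print(bot.get_obs()['joint_pos'][5])"
```

```text
go [ 0.2547  0.1577 -0.0129] [ 0.0001  0.0003 -0.0021]
-2.764120891725093
```

```bash
python3 -m pendant '[0.25,0.16,-0.01,0,0,0,1, 0.25,0.16,-0.01,0,0,0,1, 0.25,0.16,-0.01,0,0,0,1, 0.25,0.16,-0.01,0,0,0,1, 0.25,0.16,-0.01,0,0,0,1, 0.25,0.16,-0.01,0,0,0,1, 0.25,0.16,-0.01,0,0,0,1, 0.25,0.16,-0.01,0,0,0,1, 0.25,0.16,-0.01,0,0,0,1, 0.25,0.16,-0.01,0,0,0,1]'; python3 -c "
from h import *
shot('wrist','w4')
go([.52,.033,.23],-19)"
```

```text
clock: 14.57
eef_pos: [0.6425, -0.0941, 0.1975]
tool_rot: [0.986, -0.168, -0.0, -0.0]
ft_force: [-1.0, -0.2, -0.2]
grip_width: 0.0854
grasp_force: 0.0
go [-0.3156 -0.1593 -0.065 ] [ 0.     -0.     -0.0017]
```

View pics/w4.png

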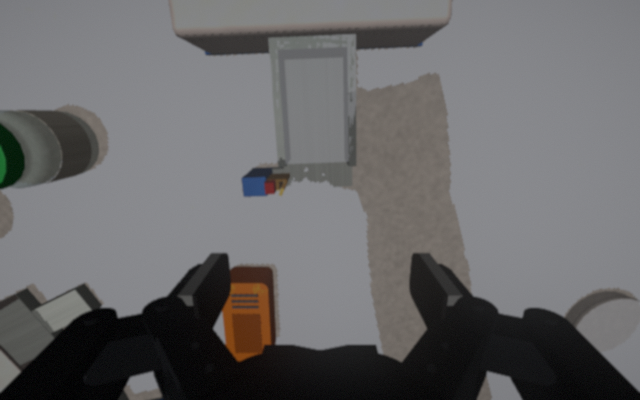

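The dock roof spans columns 270-357 and rows 36-165 with its mouth near row 165, and the catch is at (270,185). The placed orange cartridge is at (250,310). I'll enlarge the dock.

```bash
python3 -c "
from h import *
i=cv2.imread('pics/w4.png')[100:200,235:375];cv2.imwrite('pics/c4.png',cv2.convertScaleAbs(cv2.resize(i,None,fx=5.6,fy=5.6,interpolation=2),alpha=1.6,beta=-40))"
```

```text
(no output)
```

View pics/c4.png

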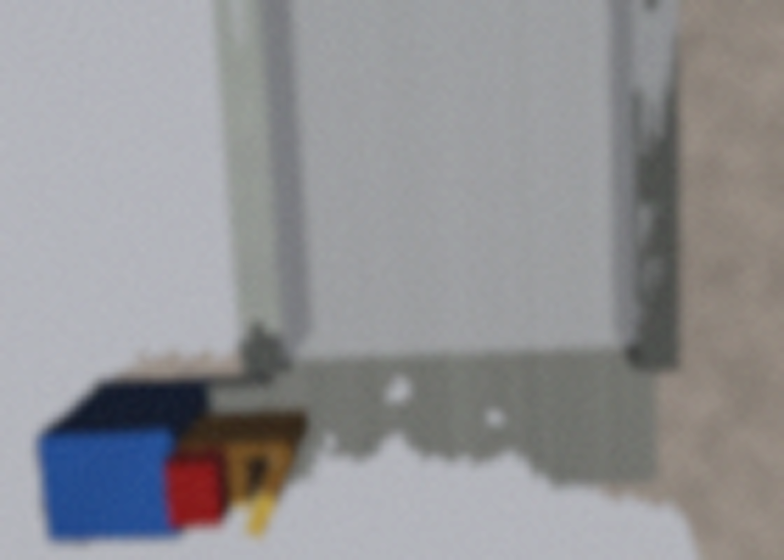

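```bash
python3 - <<'E'
from h import *
f=lambda L:[(235+x/5.6,100+y/5.6) for x,y in L]
def rep(n,P,z):
    q=ray2plane('w4',f(P),z); d=[np.degrees(np.arctan2(*(q[i]-q[i+1])[::-1])) for i in (0,2)]
    print(n,q.round(4).tolist(),'yaw',np.round(d,2),'w',[np.linalg.norm(q[1]-q[3])])
    th=np.radians(-18.5); e=np.array([np.cos(th),np.sin(th)]); m=(q[1]+q[3])/2; print(' mid',m,'mid far',(q[0]+q[2])/2)
rep('floor',[(296,20),(308,345),(611,20),(617,345)],.015)
rep('topin',[(266,20),(284,345),(637,20),(634,345)],.06)
rep('topout',[(219,20),(240,340),(680,20),(678,365)],.06)
print('mouth floor',ray2plane('w4',f([(300,358),(625,348)]),.015))
print('catch tip',ray2plane('w4',f([(305,415)]),.06))
print('lip outer corner',ray2plane('w4',f([(655,480)]),.015))
E
```

```text
floor [[0.727, -0.0931], [0.6752, -0.0755], [0.7096, -0.143], [0.6572, -0.1271]] yaw [-18.76 -16.89] w [np.float64(0.05463939350912104)]
 mid [ 0.66621446 -0.1012748 ] mid far [ 0.71830939 -0.11802846]
topin [[0.7258, -0.0929], [0.6816, -0.0786], [0.7083, -0.1429], [0.6642, -0.1282]] yaw [-17.94 -18.31] w [np.float64(0.052630567867232934)]
 mid [ 0.67286855 -0.10339609] mid far [ 0.71709038 -0.11787069]
topout [[0.7281, -0.0866], [0.6845, -0.0726], [0.7063, -0.1486], [0.6591, -0.1336]] yaw [-17.76 -17.7 ] w [np.float64(0.0660441634588982)]
 mid [ 0.67177438 -0.10308169] mid far [ 0.71718491 -0.11760074]
mouth floor [[ 0.67354956 -0.0733277 ]
 [ 0.65621327 -0.12823169]]
catch tip [[ 0.67053525 -0.07772682]]
lip outer corner [[ 0.63160794 -0.12599705]]
```

```bash
python3 - <<'E'
from h import *
i=cv2.imread('pics/w4.png'); h=cv2.cvtColor(i,cv2.COLOR_BGR2HSV)
Rr=[];L=[]
for y in range(284,345,4):
    m=np.where((h[y,215:290,0]<16)&(h[y,215:290,1]>130)&(h[y,215:290,2]>90))[0]+215
    L.append((m.min()-.5,y));Rr.append((m.max()+.5,y))
for S in(L,Rr):
  P=ray2plane('w4',S,.036); k=np.polyfit(P[:,0],P[:,1],1); print(np.degrees(np.arctan(k[0])),np.polyval(k,.54))
print(0.0402-np.tan(np.radians(19.34))*(.54-.4986), [int(x) for x in i[260:300,252].max(1)])
go([.4443,.0593,.2],70.7)
E
```

```text
-28.67640080522375 0.04874797040394879
-18.832224968410824 -0.0015971146809798387
0.025669471075642266 [141, 141, 137, 127, 121, 112, 95, 74, 64, 62, 62, 64, 63, 64, 63, 61, 61, 62, 63, 62, 63, 64, 82, 110, 128, 134, 134, 133, 134, 134, 135, 135, 130, 115, 90, 72, 87, 112, 122, 112]
go [-0.4759 -0.1589 -0.005 ] [ 0.  -0.  -0.5]
```

```bash
python3 -m pendant '[-0.476,-0.159,0,0,0,0.5,1, -0.476,-0.159,0,0,0,0.5,1, -0.476,-0.159,0,0,0,0.5,1, -0.476,-0.159,0,0,0,0.5,1, -0.476,-0.159,0,0,0,0.5,1, -0.476,-0.159,0,0,0,0.5,1, -0.476,-0.159,0,0,0,0.5,1, -0.476,-0.159,0,0,0,0.5,1, -0.476,-0.159,0,0,0,0.5,1, -0.476,-0.159,0,0,0,0.5,1]'; python3 -c "
from h import *
go([.4443,.0593,.12],160.7);print(bot.get_obs()['joint_pos'])"
```

```text
clock: 15.45
eef_pos: [0.4443, 0.0594, 0.1978]
tool_rot: [-0.7, 0.714, -0.0, 0.0]
ft_force: [0.1, -0.6, -0.2]
grip_width: 0.0855
grasp_force: 0.0
go [0.0002 0.0002 0.1555] [-2.00e-04  4.00e-04  6.01e-01]
[ 1.32893260e-01  1.74628904e-01 -2.35780737e-01  1.15921938e+00
 -1.12365706e-05 -1.41831621e+00]
```

```bash
python3 -m pendant '[0,0,0,0,0,0.6,1, 0,0,0,0,0,0.6,1, 0,0,0,0,0,0.6,1, 0,0,0,0,0,0.6,1, 0,0,0,0,0,0.6,1, 0,0,0,0,0,0.6,1, 0,0,0,0,0,0.6,1, 0,0,0,0,0,0.6,1, 0,0,0,0,0,0.6,1, 0,0,0,0,0,0.6,1]'; python3 -c "
from h import *
go([.4443,.0593,.027],160.7)"
```

```text
clock: 16.28
eef_pos: [0.4445, 0.059, 0.1975]
tool_rot: [-0.15, 0.989, -0.0, 0.0]
ft_force: [-0.1, -0.1, -0.5]
grip_width: 0.0852
grasp_force: 0.0
go [0.0005 0.0008 0.341 ] [0.000e+00 2.000e-04 2.028e-01]
```

```bash
python3 -m pendant '[0,0.001,0,0,0,0.2028,1, 0,0.001,0,0,0,0.2028,1, 0,0.001,0,0,0,0.2028,1, 0,0.001,0,0,0,0.2028,1, 0,0.001,0.05,0,0,0.2028,1, 0,0.001,0.12,0,0,0.2028,1, 0,0.001,0.16,0,0,0.2028,1, 0,0.001,0.18,0,0,0.2028,1, 0,0.001,0.18,0,0,0.2028,1, 0,0.001,0.18,0,0,0.2028,1]'; python3 -c "
from h import *
shot('wrist','w5'); go([.4443,.0593,.027],160.7)"
```

```text
clock: 17.12
eef_pos: [0.4442, 0.0593, 0.1072]
tool_rot: [0.165, 0.986, -0.0, -0.0]
ft_force: [0.2, -0.2, -0.2]
grip_width: 0.0852
grasp_force: 0.0
go [ 0.0015 -0.0008  0.1619] [0.0002 0.0003 0.0019]
```

View pics/w5.png

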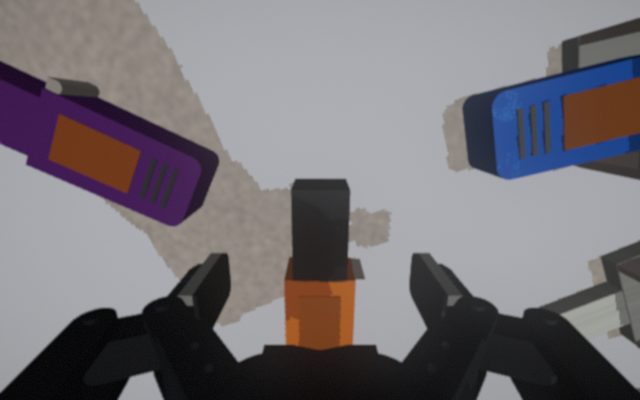

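The cartridge lies straight, with its black grip end (columns 292-349, rows 190-278) centred between the fingers and nothing near them. I'll descend and close.

```bash
python3 -c "
from h import *
print(ray2plane('w5',[(321,190),(321,278)],.036))"
python3 -m pendant '[0.001,0,0.06,0,0,0.002,1, 0.001,0,0.12,0,0,0.002,1, 0.001,0,0.15,0,0,0.002,1, 0.001,0,0.16,0,0,0.002,0.7, 0.001,0,0.16,0,0,0.002,0.5, 0.001,0,0.16,0,0,0.002,0.3, 0.001,0,0.16,0,0,0.002,0.2, 0.001,0,0.16,0,0,0.002,0.2, 0.001,0,0.16,0,0,0.002,0.2, 0.001,0,0.16,0,0,0.002,0.2]'
```

```text
[[0.42218985 0.06727541]
 [0.48238516 0.04667821]]
clock: 18.0
eef_pos: [0.446, 0.0595, 0.029]
tool_rot: [0.168, 0.986, 0.001, 0.002]
ft_force: [-0.9, -0.6, 6.3]
grip_width: 0.0367
grasp_force: 61.4
```

```bash
python3 -c "
from h import *
go([.446,.0595,.06],160.7);go([.4895,-.044,.06],162)"
```

```text
go [-0.0003  0.0001 -0.062 ] [ 0.0006  0.0012 -0.0003]
go [-0.1509 -0.1664 -0.0617] [ 0.0005  0.0012 -0.0075]
```

```bash
python3 -m pendant '[0,0,-0.03,0,0,0,0.2, 0,0,-0.062,0,0,0,0.2, -0.05,-0.05,-0.062,0,0,-0.0075,0.2, -0.1,-0.1,-0.062,0,0,-0.0075,0.2, -0.13,-0.14,-0.062,0,0,-0.0075,0.2, -0.15,-0.166,-0.062,0,0,-0.0075,0.2, -0.15,-0.166,-0.062,0,0,-0.0075,0.2, -0.15,-0.166,-0.062,0,0,-0.0075,0.2, -0.15,-0.166,-0.062,0,0,-0.0075,0.2, -0.15,-0.166,-0.062,0,0,-0.0075,0.2]'; python3 -c "
from h import *
shot('top','t6'); shot('scene','s6'); go([.4895,-.044,.0455],162)
a=cv2.imread('pics/t6.png')[70:240,250:400];b=cv2.imread('pics/s6.png')[150:290,170:370]
m=np.zeros((600,800,3),np.uint8);a=cv2.resize(a,None,fx=2.5,fy=2.5,interpolation=2);b=cv2.resize(b,None,fx=2.1,fy=2.1,interpolation=2)
m[:a.shape[0],:a.shape[1]]=a;m[:b.shape[0],378:378+b.shape[1]]=b;cv2.imwrite('pics/c6.png',m)"
```

```text
clock: 18.83
eef_pos: [0.4867, -0.043, 0.058]
tool_rot: [0.156, 0.988, 0.0, -0.001]
ft_force: [0.2, 0.4, -2.0]
grip_width: 0.0373
grasp_force: 61.1
go [-0.0055 -0.0004  0.0252] [-0.     -0.0002  0.0005]
```

View pics/c6.png

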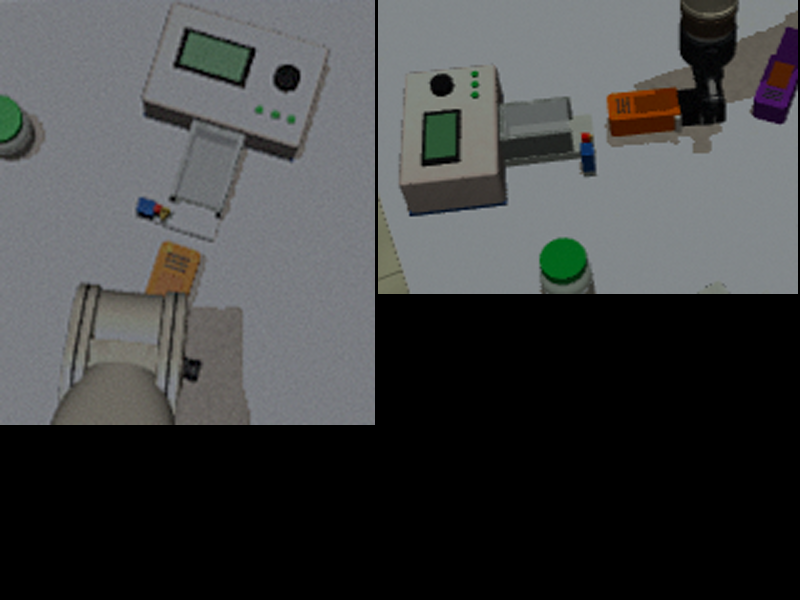

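The top view shows the nose in front of the dock mouth and close to its axis. The scene view shows the cartridge held level. I'll check lateral alignment numerically from the top image.

```bash
python3 - <<'E'
from h import *
i=cv2.imread('pics/t6.png'); h=cv2.cvtColor(i,cv2.COLOR_BGR2HSV)
m=((h[...,0]<20)&(h[...,1]>110)).astype(np.uint8); m[:150]=0;m[190:]=0;m[:,:300]=0;m[:,345:]=0
ys,xs=np.where(m); P=ray2plane('t6',np.c_[xs,ys],.065)
o=bot.get_obs(); p=o['eef_pos'][:2]; t=np.radians(-18.0); e=np.array([np.cos(t),np.sin(t)]);n=np.array([-e[1],e[0]]); D=np.array([.6655,-.1012])
print('tcp in dock',(p-D)@e,(p-D)@n)
a=(P-D)@e;b=(P-D)@n; print('nose',a.max())
for s in np.arange(a.max()-.035,a.max()-.008,.006):
    k=abs(a-s)<.004; print(round(s,4),b[k].min().round(4),b[k].max().round(4),b[k].mean().round(4))
for y in (-.19,-.1,-.06):pass
# pred position of mouth posts (outer w 66?) in top from c6
q=ray2plane('t6',[(250+173/2.5,70+199/2.5),(250+219/2.5,70+215/2.5)],.06); print((q-D)@e,(q-D)@n)
E
```

```text
tcp in dock -0.1878238763898942 0.000220201902683983
nose -0.012050817893266298Traceback (most recent call last):
  File "<stdin>", line 9, in <module>
    return umr_minimum(a, axis, None, out, keepdims, initial, where)
ValueError: zero-size array to reduction operation minimum which has no identity
```

```bash
python3 - <<'E'
from h import *
i=cv2.imread('pics/t6.png'); h=cv2.cvtColor(i,cv2.COLOR_BGR2HSV)
m=((h[...,0]<20)&(h[...,1]>110)); ys,xs=np.where(m); k=(ys>160)&(ys<186)&(xs>300)&(xs<345); P=ray2plane('t6',np.c_[xs,ys][k],.065)
t=np.radians(-18.0); e=np.array([np.cos(t),np.sin(t)]);n=np.array([-e[1],e[0]]); D=np.array([.6655,-.1012])
a=(P-D)@e;b=(P-D)@n; k=(a<a.max()-.009)&(a>a.max()-.035); print('nose',a.max(),'lat',b[k].mean(),np.percentile(b[k],[1,99]),'slope',np.polyfit(a[k],b[k],1))
q=ray2plane('t6',[(250+173/2.5,70+199/2.5),(250+219/2.5,70+215/2.5)],.06); print((q-D)@e,(q-D)@n)
E
```

```text
nose -0.051526420695539296 lat -0.0011482701428896056 [-0.02515633  0.02335604] slope [-0.07387716 -0.00663978]
[ 0.00064281 -0.00048967] [ 0.02739438 -0.03162565]
```

```bash
python3 -m pendant '[0,0,0.012,0,0,0,0.2, 0,0,0.024,0,0,0,0.2, -0.015,0,0.024,0,0,0,0.2, -0.03,0,0.024,0,0,0,0.2, -0.045,0,0.024,0,0,0,0.2, -0.06,0,0.024,0,0,0,0.2, -0.07,0,0.024,0,0,0,0.2, -0.08,0,0.024,0,0,0,0.2, -0.08,0,0.024,0,0,0,0.2, -0.08,0,0.024,0,0,0,0.2]'; cat >> h.py <<'E'
def dk():
    o=bot.get_obs(); p=o['eef_pos'][:2]; t=np.radians(-18.0); e=np.array([np.cos(t),np.sin(t)]);n=np.array([-e[1],e[0]]); D=np.array([.6655,-.1012])
    f=o['ft_force'][:2]; print('dock x,y mm',(p-D)@e*1e3,(p-D)@n*1e3,'F',f@e,f@n,'yaw',R.from_quat(o['tool_rot']).as_matrix()[:2,0]@[n,-e][0], np.degrees(np.arctan2(*R.from_quat(o['tool_rot']).as_matrix()[1::-1,0])))
E
python3 -c "
from h import *
dk()"
```

```text
clock: 19.77
eef_pos: [0.5256, -0.0564, 0.0461]
tool_rot: [0.157, 0.988, 0.0, -0.0]
ft_force: [-0.3, 0.1, -3.2]
grip_width: 0.0373
grasp_force: 61.0
dock x,y mm -146.89608194038948 -0.5963826676321593 F -0.32668946496763673 0.01594595522316953 yaw 0.00022932775974041642 161.98686048634366
```

```bash
python3 -m pendant '[-0.007,0,0,0,0,0,0.2, -0.014,0,0,0,0,0,0.2, -0.021,0,0,0,0,0,0.2, -0.028,0,0,0,0,0,0.2, -0.035,0,0,0,0,0,0.2, -0.042,0,0,0,0,0,0.2, -0.049,0,0,0,0,0,0.2, -0.056,0,0,0,0,0,0.2, -0.056,0,0,0,0,0,0.2, -0.056,0,0,0,0,0,0.2]'; python3 -c "
from h import *
dk()"
```

```text
clock: 20.6
eef_pos: [0.5529, -0.0646, 0.0461]
tool_rot: [0.156, 0.988, 0.0, 0.0]
ft_force: [2.5, 2.8, -4.1]
grip_width: 0.0373
grasp_force: 60.9
dock x,y mm -118.43201980537594 0.02557034152823446 F 1.456260705561296 3.451402417051891 yaw -0.0008544524712807187 162.04895654327385
```

```bash
python3 -m pendant '[-0.007,0.0015,0,0,0,0,0.2, -0.014,0.0015,0,0,0,0,0.2, -0.021,0.0015,0,0,0,0,0.2, -0.028,0.0015,0,0,0,0,0.2, -0.035,0.0015,0,0,0,0,0.2, -0.042,0.0015,0,0,0,0,0.2, -0.049,0.0015,0,0,0,0,0.2, -0.056,0.0015,0,0,0,0,0.2, -0.063,0.0015,0,0,0,0,0.2, -0.07,0.0015,0,0,0,0,0.2]'; python3 -c "
from h import *
dk();print(bot.get_obs()['ft_torque'])"
```

```text
clock: 21.43
eef_pos: [0.5857, -0.0747, 0.046]
tool_rot: [0.156, 0.988, 0.0, -0.0]
ft_force: [-1.1, 4.9, -2.9]
grip_width: 0.0372
grasp_force: 61.1
dock x,y mm -84.12816728411293 0.570006142043889 F -2.5371186950870857 4.283261153422268 yaw -0.0005968689182237711 162.03419808822377
[1.12570993 0.43207051 0.51027183]
```

```bash
python3 -m pendant '[0,0.001,0,0,0,-0.002,0.2, -0.005,0.002,0,0,0,-0.002,0.2, -0.01,0.002,0,0,0,-0.002,0.2, -0.015,0.002,0,0,0,-0.002,0.2, -0.02,0.002,0,0,0,-0.002,0.2, -0.025,0.002,0,0,0,-0.002,0.2, -0.03,0.002,0,0,0,-0.002,0.2, -0.034,0.002,0,0,0,-0.002,0.2, -0.034,0.002,0,0,0,-0.002,0.2, -0.034,0.002,0,0,0,-0.002,0.2]'; python3 -c "
from h import *
dk();print(bot.get_obs()['ft_torque'])"
```

```text
clock: 22.27
eef_pos: [0.6022, -0.0794, 0.0461]
tool_rot: [0.153, 0.988, -0.0, -0.0]
ft_force: [-0.6, -0.0, -4.2]
grip_width: 0.0376
grasp_force: 61.1
dock x,y mm -66.98911762438767 1.1841031652019782 F -0.5362503484460923 -0.19635700702397701 yaw -0.006153069243293667 162.35254712543943
[0.01941519 0.16265913 0.02042973]
```

```bash
python3 -m pendant '[-0.002,0,0,0,0,0,0.2, -0.004,0,0,0,0,0,0.2, -0.006,0,0,0,0,0,0.2, -0.008,0,0,0,0,0,0.2, -0.01,0,0,0,0,0,0.2, -0.012,0,0,0,0,0,0.2, -0.014,0,0,0,0,0,0.2, -0.016,0,0,0,0,0,0.2, -0.018,0,0,0,0,0,0.2, -0.02,0,0,0,0,0,0.2]'; python3 -c "
from h import *
dk()"
```

```text
clock: 23.1
eef_pos: [0.6091, -0.0823, 0.0453]
tool_rot: [0.153, 0.988, -0.0, -0.003]
ft_force: [-8.4, 0.0, -0.5]
grip_width: 0.0372
grasp_force: 61.4
dock x,y mm -59.527909225306374 0.5719539008363568 F -7.995519379352936 -2.572250796857252 yaw -0.006336135293942368 162.36304174354117
```

```bash
python3 -m pendant '[-0.001,0,0,0,0,0,0.2, -0.002,0,0,0,0,0,0.2, -0.003,0,0,0,0,0,0.2, -0.004,0,0,0,0,0,0.2, -0.005,0,0,0,0,0,0.2, -0.006,0,0,0,0,0,0.2, -0.007,0,0,0,0,0,0.2, -0.008,0,0,0,0,0,0.2, -0.009,0,0,0,0,0,0.2, -0.01,0,0,0,0,0,0.2]'; python3 -c "
from h import *
dk()"
```

```text
clock: 23.93
eef_pos: [0.6127, -0.0835, 0.0452]
tool_rot: [0.153, 0.988, -0.0, -0.004]
ft_force: [-10.6, -0.6, 1.6]
grip_width: 0.0373
grasp_force: 61.6
dock x,y mm -55.732731308072914 0.5032238835704833 F -9.93246333069288 -3.827378253684141 yaw -0.006706605005685588 162.3842746986809
```

```bash
python3 -m pendant '[-0.001,0,0,0,0,0,0.2, -0.002,0,0,0,0,0,0.2, -0.003,0,0,0,0,0,0.2, -0.004,0,0,0,0,0,0.2, -0.005,0,0,0,0,0,0.2, -0.006,0,0,0,0,0,0.2, -0.007,0,0,0,0,0,0.2, -0.008,0,0,0,0,0,0.2, -0.008,0,0,0,0,0,0.2, -0.008,0,0,0,0,0,0.2]'; python3 -c "
from h import *
dk()"
```

```text
clock: 24.77
eef_pos: [0.6185, -0.0852, 0.0453]
tool_rot: [0.153, 0.988, -0.0, -0.002]
ft_force: [-4.3, -1.1, -2.4]
grip_width: 0.0374
grasp_force: 61.2
dock x,y mm -49.64615526483738 0.6839307192868509 F -3.723025069641195 -2.3385643010737245 yaw -0.006384180677725161 162.36579156733853
```

The force dropped and the cartridge jumped forward, which looks like the click. I'll nudge it a little to feel for the end stop.

```bash
python3 -m pendant '[-0.001,0,0,0,0,0,0.2, -0.002,0,0,0,0,0,0.2, -0.003,0,0,0,0,0,0.2, -0.004,0,0,0,0,0,0.2, -0.004,0,0,0,0,0,0.2, -0.004,0,0,0,0,0,0.2, -0.004,0,0,0,0,0,0.2, -0.004,0,0,0,0,0,0.2, -0.004,0,0,0,0,0,0.2, -0.004,0,0,0,0,0,0.2]'; python3 -c "
from h import *
dk();shot('scene','s7')"
```

```text
clock: 25.6
eef_pos: [0.6225, -0.0856, 0.0463]
tool_rot: [0.153, 0.988, 0.0, 0.0]
ft_force: [0.4, 0.5, -3.2]
grip_width: 0.0373
grasp_force: 61.1
dock x,y mm -45.763895797181036 1.5750370041916657 F 0.23258800867806576 0.65225675687512 yaw -0.006426356556419811 162.3682057163213
```

```bash
python3 -m pendant '[-0.001,0,0,0,0,0,0.2, -0.002,0,0,0,0,0,0.2, -0.003,0,0,0,0,0,0.2, -0.004,0,0,0,0,0,0.2, -0.004,0,0,0,0,0,0.2, -0.004,0,0,0,0,0,0.2, -0.004,0,0,0,0,0,0.2, -0.004,0,0,0,0,0,0.2, -0.004,0,0,0,0,0,0.2, -0.004,0,0,0,0,0,0.2]'; python3 -c "
from h import *
dk()"
```

```text
clock: 26.48
eef_pos: [0.6236, -0.0862, 0.046]
tool_rot: [0.153, 0.988, -0.0, -0.0]
ft_force: [-3.3, 0.8, -2.5]
grip_width: 0.0371
grasp_force: 61.2
dock x,y mm -44.49933918300947 1.3519267917645277 F -3.371764141219528 -0.22601535137868992 yaw -0.006366331862844051 162.3647665840755
```

The rise in force suggests it is at the stop. Next is a gentle pull-back to verify the latch.

```bash
python3 -m pendant '[0.001,0,0,0,0,0,0.2, 0.002,0,0,0,0,0,0.2, 0.003,0,0,0,0,0,0.2, 0.004,0,0,0,0,0,0.2, 0.005,0,0,0,0,0,0.2, 0.006,0,0,0,0,0,0.2, 0.007,0,0,0,0,0,0.2, 0.008,0,0,0,0,0,0.2, 0.009,0,0,0,0,0,0.2, 0.01,0,0,0,0,0,0.2]'; python3 -c "
from h import *
dk()"
```

```text
clock: 27.32
eef_pos: [0.6209, -0.0853, 0.0463]
tool_rot: [0.154, 0.988, -0.0, 0.002]
ft_force: [6.4, -1.3, -6.5]
grip_width: 0.0368
grasp_force: 60.7
dock x,y mm -47.378429329124415 1.3606243537365126 F 6.487905465968094 0.7525971291436931 yaw -0.005745567675882793 162.32920059677903
```

Pulling back, it stopped after the roughly 2.5 mm of play and resisted with 6.5 N, so it is latched. I'll relax the pull, lower slightly, release and rise.

```bash
python3 -m pendant '[-0.003,0,0,0,0,0,0.2, -0.006,0,0.001,0,0,0,0.2, -0.007,0,0.002,0,0,0,0.2, -0.007,0,0.002,0,0,0,0.2, -0.007,0,0.002,0,0,0,0.5, -0.007,0,0.002,0,0,0,0.7, -0.007,0,0.002,0,0,0,0.8, -0.007,0,0.002,0,0,0,0.8, -0.007,0,0.002,0,0,0,0.8, -0.007,0,0.002,0,0,0,0.8]'; python3 -c "
from h import *
dk()"; python3 -m pendant '[0,0,-0.02,0,0,0,0.8, 0,0,-0.05,0,0,0,0.8, 0,0,-0.09,0,0,0,0.8, 0,0,-0.14,0,0,0,0.8, 0,0,-0.2,0,0,0,0.8, 0,0,-0.26,0,0,0,0.8, 0.1,0,-0.3,0,0,0,0.8, 0.18,0,-0.3,0,0,0,0.8, 0.26,0,-0.3,0,0,0,0.8, 0.26,0,-0.3,0,0,0,0.8]'; python3 - <<'E'
from h import *
shot('wrist','w8'); shot('top','t8')
t=np.radians(-18.0); e=np.array([np.cos(t),np.sin(t)]);n=np.array([-e[1],e[0]]); D=np.array([.6655,-.1012])
def rep(f,box,fn,z,nm):
    i=cv2.imread('pics/%s.png'%f); h=cv2.cvtColor(i,cv2.COLOR_BGR2HSV).astype(int); m=fn(h,i)
    ys,xs=np.where(m); P=ray2plane(f,np.c_[xs,ys],z)-D; a=P@e;b=P@n; k=(a>box[0])&(a<box[1])&(b>box[2])&(b<box[3])
    print(f,nm,k.sum(), np.percentile(a[k],[1,99]).round(4) if k.any() else '', np.percentile(b[k],[1,99]).round(4) if k.any() else '')
org=lambda h,i:(h[...,0]<20)&(h[...,1]>110)
for f in('t8','w8'):
    rep(f,(-.15,.12,-.045,.02),org,.051,'orange')
    rep(f,(-.12,.0,-.03,.025),lambda h,i:h[...,2]<55,.051,'black')
    rep(f,(-.05,.02,.0,.07),lambda h,i:((h[...,0]<8)|(h[...,0]>172))&(h[...,1]>170),.06,'red tab')
E
```

```text
clock: 28.15
eef_pos: [0.6227, -0.0858, 0.0453]
tool_rot: [0.153, 0.988, -0.0, 0.0]
ft_force: [0.5, -0.1, 0.2]
grip_width: 0.0685
grasp_force: 0.0
dock x,y mm -45.458723819481826 1.3806663969577666 F 0.5041346301957415 0.03565784199372926 yaw -0.006252005303151063 162.35821586395286
clock: 28.98
eef_pos: [0.4906, -0.0448, 0.1947]
tool_rot: [0.153, 0.988, -0.0, -0.004]
ft_force: [-0.3, 0.5, 0.1]
grip_width: 0.0682
grasp_force: 0.0
t8 orange 76 [-0.0094  0.0075] [-0.023   0.0195]
t8 black 291 [-0.1118 -0.0081] [-0.0269  0.0204]
t8 red tab 6 [-0.0208 -0.0123] [0.0401 0.0448]
w8 orange 16 [-0.0312 -0.0227] [-0.0202 -0.0181]
w8 black 2990 [-0.0886 -0.0011] [-0.0286  0.0236]
w8 red tab 0
```

```bash
python3 - <<'E'
from h import *
for f in('top','t6','t8','scene','s7'):
    i=cv2.imread('pics/%s.png'%f); h=cv2.cvtColor(i,cv2.COLOR_BGR2HSV).astype(int)
    m=((h[...,0]<8)|(h[...,0]>172))&(h[...,1]>130); m2=(h[...,0]>100)&(h[...,0]<130)&(h[...,1]>130)
    s=(slice(140,170),slice(295,330)) if f[0]=='t' else (slice(200,240),slice(255,285))
    for M in(m,m2): print(f,M[s].sum(),np.argwhere(M[s]).mean(0).round(2) if M[s].any() else '')
print(bot.get_obs()['clock'])
E
```

```text
top 9 [13.33 17.67]
top 38 [12.5  12.97]
t6 9 [13.33 17.67]
t6 41 [12.66 13.24]
t8 7 [13.29 17.57]
t8 43 [12.86 13.98]
scene 17 [15.18 13.24]
scene 74 [24.28 14.45]
s7 22 [14.36 12.86]
s7 82 [23.32 14.57]
29.0833
```

The red tab is back at its rest position, so the cartridge is latched and the gripper is clear. Handing in.

```bash
python3 -c "
from workcell import bot
print(bot.job_done())"
```

```text
the job is handed in; nothing more can be done
None
```

I handed the job in at about 29 s: the orange cartridge is in the dock, held against a 6.5 N pull-back with the catch tab at rest; nothing else was touched on purpose, but I didn't re-check the bystanders at the end.

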